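Set out the parts cups for reassembly

TASK

Set out the parts cups for a reassembly job: nest both loose tapered cups, upright and fully home, in the tapered cup that stands by itself in front of the organiser case, making one stack of three. The straight-walled pot does not nest, so stand it on the bench midway between the pine block and the bulb carton, in line with them, and stand the steel sleeve on end on the middle of the block. Leave the block, the carton and the standing cup where they are.

Things in the scene. Friction and masses are not known exactly. Their poses are not given: they have to be found in the camera images.
- base_cup: Tapered open grey plastic cup standing alone nearest the robot's left, in front of the organiser case; same shape and size as cup_a, 0.15 kg. The bottom of the stack: stays where it is. Origin at the centre of its underside, z up.
- cup_a: Tapered open grey plastic cup, 50 mm high, 0.06 kg: cone 31 mm wide at the foot, 41 at 30 mm height, then a step out to a straight collar, 48 mm outside, 44 inside, 20 mm high, up to the rim. Grip across the collar. Nested, its step rests on the lower cup's rim: it stands 20 mm higher, with 1 to 2 mm of play. Origin at the centre of its underside, z up.
- cup_b: A second loose tapered cup, the same in every way as cup_a. It, cup_a and the straight pot stand in a row behind the block and the carton; which is where changes.
- straight_pot: Straight-walled open grey plastic pot, 42 mm diameter from foot to rim, 34 mm high, 2.5 mm wall, 0.06 kg: lower than the cups, with a wide flat floor. Origin at the centre of its underside, z up.
- sleeve: Plain steel sleeve (short tube) standing on end on the bench in front of the organiser case, 26 mm outside, 16 mm inside diameter, 45 mm high, 0.08 kg. Origin at the centre of its underside, z up.
- wood_block: Pine offcut lying on the bench, 45 mm along its own x, 60 mm along its own y, 30 mm high. Landmark, stays. Origin at the centre of its underside. Block and carton stand with their x axes along one line, centres 134 mm apart, the pot's place midway between; which of them is left changes.
- bulb_carton: Small blue carton, 45 x 45 mm, 62 mm high. Landmark, stays. Origin at the centre of its underside; its x axis lies along the line to the block, like the block's.
- organiser_case: Closed flat parts case fixed on the bench, 177 mm along its own x, 229 mm along its own y (its y axis is the direction of the bench's front edge), 53 mm high. Origin at the centre of its underside. Keep the fingers clear of it. Drawer racks stand behind the row of cups; a broom handle leans over the bench to the left of the base cup.
There are look-alikes about, which are no part of the job. What is shaped like the sleeve but orange is not meant.

How it is judged:
At the end, for the whole second after the job is handed in: Both loose tapered cups seated in the standing cup (each 20 mm higher than the one below, within 4 mm; centres within 6 mm); straight pot on the bench midway between block and carton within about 13 mm; sleeve on end on the block within 14 x 18 mm of its middle; all upright, released, at rest (angle between each of base_cup, cup_a, cup_b, straight_pot, sleeve's own z axis and vertical below 0.12 rad and linear speed of each of base_cup, cup_a, cup_b, straight_pot, sleeve below 0.02 m/s and ((horizontal distance between cup_a and base_cup below 0.006 m and z of cup_a in the frame of base_cup between 0.016 and 0.024 m and horizontal distance between cup_b and cup_a below 0.006 m and z of cup_b in the frame of cup_a between 0.016 and 0.024 m) or (horizontal distance between cup_b and base_cup below 0.006 m and z of cup_b in the frame of base_cup between 0.016 and 0.024 m and horizontal distance between cup_a and cup_b below 0.006 m and z of cup_a in the frame of cup_b between 0.016 and 0.024 m)) and height (world z) of straight_pot below 0.006 m and horizontal distance between straight_pot and wood_block below 0.08 m and y of straight_pot in the frame of wood_block between -0.013 and 0.013 m and horizontal distance between straight_pot and bulb_carton below 0.08 m and y of straight_pot in the frame of bulb_carton between -0.013 and 0.013 m and x of sleeve in the frame of wood_block between -0.014 and 0.014 m and y of sleeve in the frame of wood_block between -0.018 and 0.018 m and z of sleeve in the frame of wood_block between 0.026 and 0.036 m); the robot touches nothing.
It fails at once if the standing cup is shifted by more than 15 mm (distance of base_cup from where it was at the start of the episode above 0.015 m).
It fails at once if the pine block is shifted by more than 15 mm (distance of wood_block from where it was at the start of the episode above 0.015 m).
It fails at once if the bulb carton is shifted by more than 15 mm (distance of bulb_carton from where it was at the start of the episode above 0.015 m).
It also fails if it takes over 99 s, if anything falls off the work surface, if the arm or the gripper's body presses on something with over 40 N, if the wrist force passes 120 N, or if a joint passes its speed limit or range.

ROBOT

A 6-joint arm with a two-finger parallel gripper is mounted at the origin on a cart in front of the work surface, level with it; the furniture and walls round the work are solid. World frame = base frame: x ahead of the robot, y to its left, z up, the work surface at z = 0. Lengths are in m, angles in rad, forces in N, time in s.
With the tool pointing down it reaches from about 0.375 to 0.975 m from the base axis. Payload 3.8 kg.
Tool frame: the origin (TCP) lies midway between the tips of the shut fingers; the grasp point (between the pads) lies 19 mm behind it; z points along the fingers, y is the line along which they close (so a half turn about z gives the same grasp; the last joint's range is limited). The gripper opens to 85 mm and grips with 20 to 120 N. Pads are 22 mm wide; open, the fingers measure 114 mm over their backs; the gripper's body (76 mm by 85 mm) begins 54 mm behind the grasp point. The pads swing forward as they close: fully open they stand 13 mm farther back than shut.
Start: joints at [-1.372, 0.264, 1.604, -0, 1.274, -0.037], TCP at [0.158, -0.656, 0.231] pointing down, gripper open.
Joint ranges: [-2.63, 2.63], [-0.94, 2.18], [0.31, 2.57], [-1.31, 4.45], [0, 2.66], [-2.55, 2.55]. Speed limits (rad/s): [2.57, 2.57, 3.14, 3.14, 3.14, 3.14].

INTERFACE

Orientations are given as a rotation vector (axis times angle).
In Python, from workcell import bot, cams gives the robot as it stands.
- The arm moves only by the tool play_rows, never from a script. Its argument "rows" is a list of rows, each a list of 2 entries, a list of its own where there are three numbers: the shift along the tool's x, y, z scaled (see below), then the turn, a rotation vector about the tool's x, y, z scaled (see below). A call has 1 to 20 rows; each row is the pose to reach, as a shift and turn from the pose commanded when the call began, along the tool's axes at that moment; what a row does not reach only later rows make up. The controller multiplies each number of a shift by 250 mm and each number of a turn by 45 degrees. A row lasts 1/12 s, in which the tool goes at most 41.7 mm and 7.16 degrees, less where a joint would pass 70% of its speed; a pose out of reach is approached as far as the arm can. A call with a number of a shift or a turn outside -1 to 1 is refused whole. A call with a gripper value outside its range is refused whole. "claw" is the opening, from -1 (shut) to 1 (fully open), set as the call begins (left out, the last holds). The fingers move at their own pace and stop on an object; "newtons" is the grip in N (left out, the last holds). Time passes only in rows, so rows that repeat a pose let the fingers close. It gives the time, the measured TCP pose, the force, the opening and the grip force at its end, in the units of the state.
- bot.read_state(): the state, without advancing time (a new reading comes with each control period).
- cams.read_camera(name): name is "side" or "top" or "wrist"; returns a dict with "image" (420x560x3 uint8, red, green, blue), "K" (3x3 intrinsics, pixels), "T" (4x4, takes a point from camera to world coordinates); the wrist camera has in their place "mount" (4x4, takes a point from camera to tool coordinates, whose origin is the TCP and whose axes are the flange's). Camera axes: x right, y down, z forward; pixel columns grow to the right and rows downward; lengths in m; the calibration is good to about 2 mm. A picture is of the moment at which its call begins: read the wrist's pose just before it. There is no depth.
- bot.finish_job(): hands the job in; it is judged then, once.
The state is a dict: "time": time; "q": joint angles; "joint_vel": joint speeds; "joint_torque": joint torques, N m; "tool_pos": TCP position; "tcp_rot": TCP orientation; "wrist_force": force on the tool from outside, world axes, zero at the start; "torque": the same for the moment, N m; "width": opening from 0.0 (shut) to 1.0 (fully open); "grip_force": force on a finger pad.
Only numpy, scipy, OpenCV 4.12 (cv2) and the standard library are available. Lean on these libraries where they do the work, as an engineer would, in place of code of your own. Each camera call takes 0.05 s, during which the arm holds its last target. There are 200 camera calls.

## Working session

There is one attempt and no reset: what is moved stays moved. The work goes in short steps, Python scripts to look and compute and a tool call to move; the robot and the scene stay as the last step left them, time stands still between calls to the robot, and variables do not carry over. Pictures are saved under pics/ and viewed, at most 19 in all, crops included, and the job is handed in when it is done.

Besides the shell and the picture viewer there is one more tool, called after ">>>" as name(argument=value, ...) on one line, values as JSON. play_rows: Moves the arm, as the interface text tells. Its arguments: {"type":"object","properties":{"rows":{"type":"array","items":{"type":"array"}},"claw":{"type":"number"},"newtons":{"type":"number"}},"required":["rows"]}

```bash
mkdir -p pics; ls
python3 - <<'E'
from workcell import bot,cams
import cv2,json
print(bot.read_state())
for n in ("side","top","wrist"):
    d=cams.read_camera(n); cv2.imwrite(f"pics/{n}0.png",d["image"][:,:,::-1])
    print(n,d["K"].tolist(),(d["T"] if "T" in d else d["mount"]).round(4).tolist())
E
```

```text
pics
{'time': 0.0, 'q': array([-1.37193716e+00,  2.64748215e-01,  1.60534512e+00, -5.64918643e-06,
        1.27366780e+00, -3.68974551e-02]), 'joint_vel': array([ 0.00148559, -0.00033521, -0.00090501,  0.00056524,  0.00026681,
        0.00257891]), 'joint_torque': array([-4.23477431e-04, -5.15107834e+01, -3.67316115e+01, -7.56588383e-05,
        1.29364451e-02, -2.58335041e-05]), 'tool_pos': array([ 0.15752437, -0.65563717,  0.22998092]), 'tcp_rot': array([-3.11764497e+00, -3.69217044e-01,  2.83798235e-04]), 'wrist_force': array([-1.33057189, -0.42898703, -1.19530624]), 'torque': array([-0.00513661, -0.01166149, -0.00314275]), 'grip_force': 0.0, 'width': 1.0007932885913284}
side [[450.73329290001533, 0.0, 282.1640936864211], [0.0, 450.73329290001533, 208.39275741272255], [0.0, 0.0, 1.0]] [[-0.9989, -0.0216, 0.042, 0.3377], [-0.0471, 0.4989, -0.8654, 0.573], [-0.0022, -0.8664, -0.4993, 0.4912], [0.0, 0.0, 0.0, 1.0]]
top [[390.5500539064761, 0.0, 285.84021251048046], [0.0, 390.5500539064761, 215.07929174131135], [0.0, 0.0, 1.0]] [[0.0255, -0.9905, 0.1353, 0.2346], [-0.9992, -0.0293, -0.026, -0.1721], [0.0298, -0.1346, -0.9905, 0.8963], [0.0, 0.0, 0.0, 1.0]]
wrist [[315.36375281515586, 0.0, 275.5126945205246], [0.0, 315.36375281515586, 213.13427982984427], [0.0, 0.0, 1.0]] [[-0.0005, -0.9509, -0.3095, 0.0786], [1.0, -0.0003, -0.0005, 0.0], [0.0004, -0.3095, 0.9509, -0.1422], [0.0, 0.0, 0.0, 1.0]]
```

View pics/top0.png

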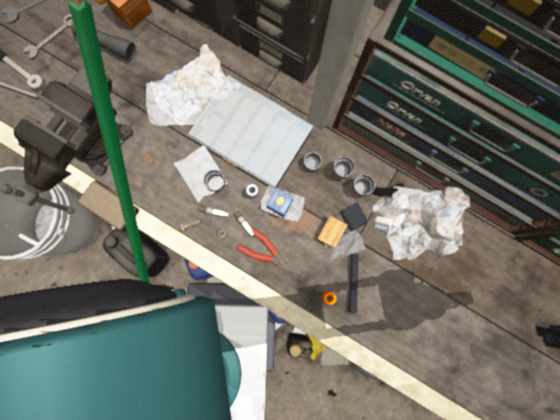

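View pics/side0.png

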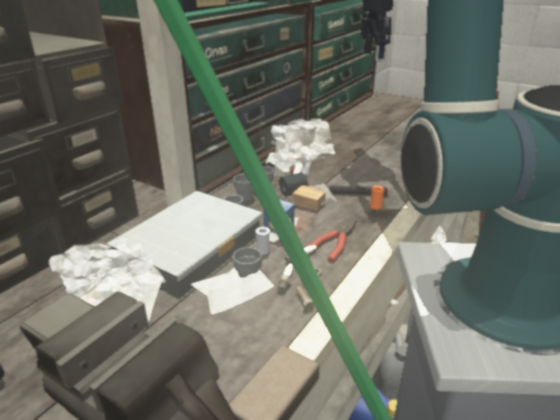

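The top view shows three grey cups in a row at (312,161), (344,167) and (363,185), with the base cup at (214,181). The steel sleeve is at (252,190), the blue carton at (281,203) and the pine block at (332,232). The orange look-alike is at (330,298). I'll confirm with an enlarged crop.

```bash
cat > h.py <<'E'
import numpy as np,cv2
from scipy.spatial.transform import Rotation as R
from workcell import bot,cams
def pose():
    s=bot.read_state(); T=np.eye(4); T[:3,:3]=R.from_rotvec(s["tcp_rot"]).as_matrix(); T[:3,3]=s["tool_pos"]; return T
def ray(px,K,T,z):
    d=T[:3,:3]@np.linalg.solve(K,[px[0],px[1],1.]); o=T[:3,3]
    return o+d*(z-o[2])/d[2]
def proj(p,K,T):
    c=T[:3,:3].T@(np.asarray(p,float)-T[:3,3]); c=K@c; return c[:2]/c[2]
def wrist(name=None):
    P=pose(); d=cams.read_camera("wrist"); T=P@d["mount"]
    if name: cv2.imwrite(name,d["image"][:,:,::-1])
    np.savez("last.npz",K=d["K"],T=T,P=P,im=d["image"]); return d["image"],d["K"],T
def moves(p,yaw=None):
    "shift entries for TCP target p; turn (about tool z) so that tool y lies along world yaw (mod pi)"
    P=pose(); s=P[:3,:3].T@(np.asarray(p)-P[:3,3])/0.25
    return s.round(3), None if yaw is None else ((yaw-np.arctan2(P[1,1],P[0,1])+np.pi/2)%np.pi-np.pi/2)
E
python3 - <<'E'
from h import *
d=cams.read_camera("top");K,T=d["K"],d["T"]
for n,px,z in [("c1",(312,159),.05),("c2",(344,166),.05),("c3",(363,184),.05),("base",(214,180),.05),("sleeve",(252,190),.045),("carton",(281,203),.062),("block",(332,232),.03)]:
    print(n,ray(px,K,T,z).round(3))
c=d["image"][130:310,180:420]; cv2.imwrite("pics/crop1.png",cv2.resize(c,(800,600),interpolation=cv2.INTER_CUBIC)[:,:,::-1])
E
```

```text
c1 [ 0.479 -0.25   0.05 ]
c2 [ 0.465 -0.322  0.05 ]
c3 [ 0.425 -0.364  0.05 ]
base [ 0.424 -0.034  0.05 ]
sleeve [ 0.405 -0.118  0.045]
carton [ 0.375 -0.183  0.062]
block [ 0.318 -0.299  0.03 ]
```

View pics/crop1.png

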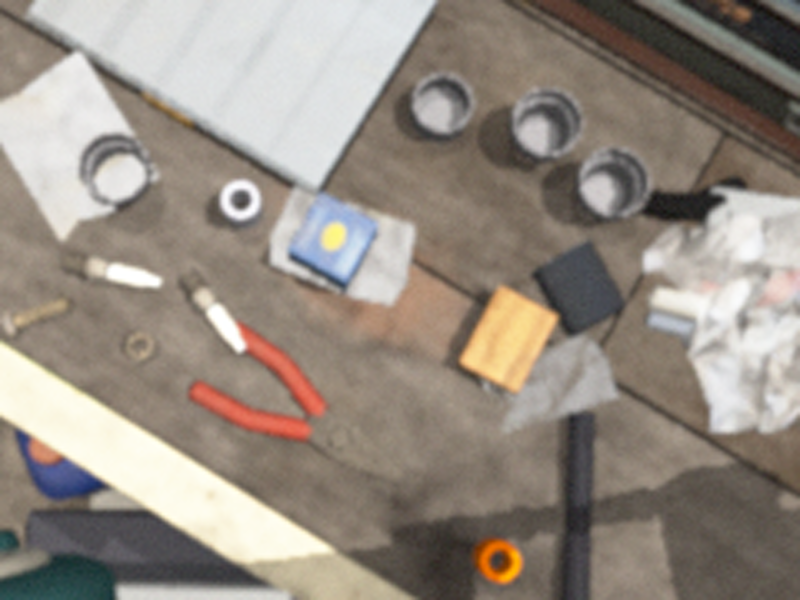

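The crop shows that the left-most cup of the row (440,105) is smaller and has a wide pale floor, so it fits the straight pot. The cups at (547,123) and (613,183) fit the tapered cups. The sleeve at (240,200) is steel and the one at (500,560) is the orange look-alike. I'll move the wrist camera over for precision and triangulate the broom line.

Run:
```python
from h import *
P=pose();print(P.round(3))
d=cams.read_camera("top");s=cams.read_camera("side")
def plane(d,a,b):
    K,T=d["K"],d["T"];r=[T[:3,:3]@np.linalg.solve(K,[*p,1.]) for p in(a,b)]
    n=np.cross(*r);n/=np.linalg.norm(n);return n,n@T[:3,3]
n1,c1=plane(d,(82,20),(140,270));n2,c2=plane(s,(175,15),(330,320))
u=np.cross(n1,n2);
for z in(0,.1,.2,.3,.4):print(np.linalg.solve([n1,n2,[0,0,1]],[c1,c2,z]).round(3))
u=np.array([-.057,-.116]);yaw=np.arctan2(u[1],u[0]);print("line yaw",yaw)
for p in[(.36,-.24,.30)]:print(moves(p,yaw+np.pi/2),moves(p,yaw))
```

```text
[[ 0.972  0.234 -0.     0.158]
 [ 0.234 -0.972  0.001 -0.656]
 [ 0.    -0.001 -1.     0.23 ]
 [ 0.     0.     0.     1.   ]]
[0.263 0.142 0.   ]
[0.313 0.123 0.1  ]
[0.362 0.104 0.2  ]
[0.412 0.085 0.3  ]
[0.461 0.067 0.4  ]
line yaw -2.0275236310454625
(array([ 1.176, -1.429, -0.276]), np.float64(0.8782504784248264)) (array([ 1.176, -1.429, -0.276]), np.float64(-0.6925458483700702))
```

>>> play_rows(rows=[[[0.68, -0.77, -0.2], [0, 0, 0]], [[0.68, -0.77, -0.2], [0, 0, 0]], [[0.68, -0.77, -0.2], [0, 0, 0]], [[0.68, -0.77, -0.2], [0, 0, 0]], [[0.68, -0.77, -0.2], [0, 0, 0]], [[0.68, -0.77, -0.2], [0, 0, 0]], [[0.68, -0.77, -0.2], [0, 0, 0]], [[0.68, -0.77, -0.2], [0, 0, 0]], [[0.68, -0.77, -0.2], [0, 0, 0]]], claw=1)

```text
time: 1.05
tool_pos: [0.2783, -0.4295, 0.2818]
tcp_rot: [3.118, 0.372, 0.0]
wrist_force: [-0.1, -0.4, 0.2]
width: 0.999
grip_force: 0.0
```

>>> play_rows(rows=[[[0.68, -0.77, 0], [0, 0, 0]], [[0.68, -0.77, 0], [0, 0, 0]], [[0.68, -0.77, 0], [0, 0, 0]], [[0.68, -0.77, 0], [0, 0, 0]], [[0.68, -0.77, 0], [0, 0, 0]], [[0.68, -0.77, 0], [0, 0, 0]], [[0.68, -0.77, 0], [0, 0, 0]], [[0.68, -0.77, 0], [0, 0, 0]], [[0.68, -0.77, 0], [0, 0, 0]], [[0.68, -0.77, 0], [0, 0, 0]], [[0.68, -0.77, 0], [0, 0, 0]], [[0.68, -0.77, 0], [0, 0, 0]]])

```text
time: 2.05
tool_pos: [0.3977, -0.2041, 0.2811]
tcp_rot: [3.12, 0.365, -0.001]
wrist_force: [-0.5, -0.3, 0.9]
width: 1.001
grip_force: 0.0
```

Run:
```python
from h import *
im,K,T=wrist("pics/w1.png"); print(pose().round(3),bot.read_state()["time"])
for n,p in dict(c1=(.479,-.25,.034),c2=(.465,-.322,.05),c3=(.425,-.364,.05),base=(.424,-.034,.05),sleeve=(.405,-.118,.045),carton=(.375,-.183,.062),block=(.318,-.299,.03)).items(): print(n,proj(p,K,T).round(0))
```

```text
[[ 0.973  0.231 -0.     0.398]
 [ 0.231 -0.973 -0.    -0.204]
 [-0.     0.    -1.     0.281]
 [ 0.     0.     0.     1.   ]] 2.1
c1 [329. 119.]
c2 [387. 147.]
c3 [409. 187.]
base [136. 123.]
sleeve [207. 156.]
carton [254. 196.]
block [330. 248.]
```

View pics/w1.png

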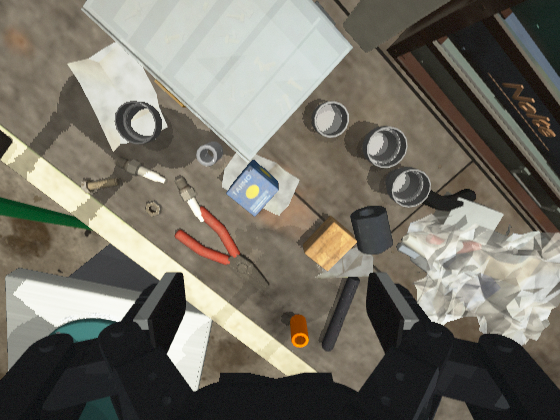

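The wrist view shows the pot at (331,119), with the cups at (386,147) and (410,187). The base cup is at (138,122), the sleeve at (207,155), the carton top at (252,187) and the block top at (330,243). I'll fit the projected rims and rectangles to the image edges.

```bash
cat >> h.py <<'E'
def circ(x,y,z,r,n=72):
    a=np.linspace(0,2*np.pi,n,endpoint=False); return np.c_[x+r*np.cos(a),y+r*np.sin(a),np.full(n,z)]
def rect(x,y,z,yaw,lx,ly,n=20):
    t=np.linspace(-.5,.5,n); h=np.full(n,.5)
    q=np.r_[np.c_[t,h],np.c_[t,-h],np.c_[h,t],np.c_[-h,t]]*[lx,ly]; c,s=np.cos(yaw),np.sin(yaw)
    return np.c_[x+c*q[:,0]-s*q[:,1],y+s*q[:,0]+c*q[:,1],np.full(len(q),z)]
def projN(p,K,T):
    c=(p-T[:3,3])@T[:3,:3]@K.T; return c[:,:2]/c[:,2:]
def gradim(im):
    g=cv2.GaussianBlur(im,(0,0),.8).astype(np.float32)
    m=sum(np.hypot(cv2.Sobel(g[:,:,i],5,1,0),cv2.Sobel(g[:,:,i],5,0,1)) for i in range(3)); return np.minimum(m,500)
def score(G,pts,K,T):
    u=projN(pts,K,T).astype(np.float32); return cv2.remap(G,u[None,:,0],u[None,:,1],1).mean()
def fit(G,K,T,f,x0,d,n=2):
    "grid refine parameters x0 with half ranges d"
    import itertools
    x0=np.array(x0,float); d=np.array(d,float)
    for k in range(3):
        gr=[np.linspace(-1,1,11)*di+xi for xi,di in zip(x0,d)]
        best=max(itertools.product(*gr),key=lambda v:score(G,f(*v),K,T)); x0=np.array(best); d=d/4
    return x0,score(G,f(*x0),K,T)
CUP=lambda x,y,z=.05:np.r_[circ(x,y,z,.024),circ(x,y,z,.022)]
POT=lambda x,y:np.r_[circ(x,y,.034,.021),circ(x,y,.034,.0185)]
SLV=lambda x,y,z=.045:np.r_[circ(x,y,z,.013),circ(x,y,z,.008)]
E
python3 - <<'E'
from h import *
d=np.load("last.npz");im,K,T=d["im"],d["K"],d["T"];G=gradim(im)
vis=cv2.resize(im[85:285,110:440],None,fx=2.4,fy=2.4,interpolation=cv2.INTER_CUBIC)
def show(p):
    for u in projN(p,K,T): cv2.circle(vis,tuple(int(v) for v in ((u-[110,85]+.5)*2.4)),0,(255,0,0),-1)
res={}
for n,f,px,z in [("pot",POT,(331,119),.034),("c2",CUP,(386,147),.05),("c3",CUP,(410,187),.05),("base",CUP,(138,122),.05),("sleeve",SLV,(207,155),.045)]:
    x0=ray(px,K,T,z)[:2]; b,s=fit(G,K,T,f,x0,[.012,.012]); res[n]=b; print(n,b.round(4),round(s)); show(f(*b))
    if n in("pot","c2","c3"):
        for nm,g,zz in(("P",POT,.034),("C",CUP,.05)): print("  ",nm,[a.round(4) for a in fit(G,K,T,g,ray(px,K,T,zz)[:2],[.012,.012])])
for n,px,z,lx,ly in [("carton",(252,187),.062,.045,.045),("block",(330,243),.03,.045,.06)]:
    f=lambda x,y,w:np.r_[rect(x,y,z,w,lx,ly)]
    x0=ray(px,K,T,z)[:2]; b,s=fit(G,K,T,f,[*x0,-2.03],[.012,.012,.3]); res[n]=b; print(n,b.round(4),round(s)); show(f(*b))
v=res["block"][:2]-res["carton"][:2]; print(np.linalg.norm(v),np.arctan2(v[1],v[0]))
cv2.imwrite("pics/fit1.png",vis[:,:,::-1]); np.savez("res.npz",**res)
E
```

```text
pot [ 0.4797 -0.2521] 445
   P [array([ 0.4797, -0.2521]), np.float32(445.0488)]
   C [array([ 0.487, -0.236]), np.float32(222.3905)]
c2 [ 0.4636 -0.3203] 407
   P [array([ 0.4641, -0.3218]), np.float32(409.8411)]
   C [array([ 0.4636, -0.3203]), np.float32(407.0908)]
c3 [ 0.4246 -0.3661] 396
   P [array([ 0.4239, -0.3688]), np.float32(382.5835)]
   C [array([ 0.4246, -0.3661]), np.float32(395.6355)]
base [ 0.4245 -0.0328] 429
sleeve [ 0.4061 -0.1171] 469
carton [ 0.381  -0.1779 -2.0412] 404
block [ 0.32  -0.299 -2.045] 426
0.13558691053271532 -2.0378677613273677
```

View pics/fit1.png

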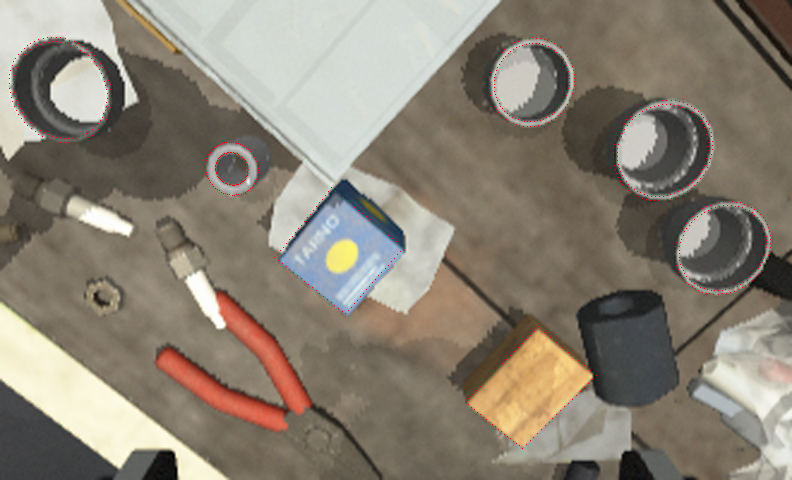

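All the fits lie on the rims. Only the straight-pot model fits the left-most cup (445 against 222), so that is the pot at (331,119). The fit puts the block and carton 135.6 mm apart (134 expected). The pot goes first.

```bash
cat >> h.py <<'E'
def plan(*w):
    P=pose(); y0=np.arctan2(P[1,1],P[0,1])
    for p,yaw in w:
        s=P[:3,:3].T@(np.asarray(p)-P[:3,3])/.25
        Rt=np.c_[[-np.sin(yaw),np.cos(yaw),0],[np.cos(yaw),np.sin(yaw),0],[0,0,-1]]
        Rt[:,0]=np.cross(Rt[:,1],Rt[:,2])
        t=R.from_matrix(P[:3,:3].T@Rt).as_rotvec()/(np.pi/4)
        print(s.round(3).tolist(),t.round(3).tolist(),"mm %.0f"%(np.linalg.norm(s)*250))
E
python3 - <<'E'
from h import *
r=np.load("res.npz");p=r["pot"]
plan(((*p,.12),-.47),((*p,.003),-.47))
E
```

```text
[0.274, 0.263, 0.645] [-0.0, 0.0, -1.105] mm 187
[0.275, 0.263, 1.113] [-0.0, 0.0, -1.105] mm 294
```

>>> play_rows(rows=[[[0.274, 0.263, 0.645], [0, 0, -1]], [[0.274, 0.263, 0.645], [0, 0, -1]], [[0.274, 0.263, 0.645], [0, 0, -1]], [[0.274, 0.263, 0.645], [0, 0, -1]], [[0.274, 0.263, 0.645], [0, 0, -1]], [[0.274, 0.263, 0.645], [0, 0, -1]], [[0.274, 0.263, 0.645], [0, 0, -1]], [[0.274, 0.263, 0.645], [0, 0, -1]], [[0.274, 0.263, 0.645], [0, 0, -1]], [[0.274, 0.263, 0.645], [0, 0, -1]]], claw=0.4)

```text
time: 2.93
tool_pos: [0.4803, -0.251, 0.1204]
tcp_rot: [2.742, 1.532, 0.001]
wrist_force: [-0.2, -0.2, 0.3]
width: 0.703
grip_force: 0.0
```

Run:
```python
from h import *
r=np.load("res.npz");p=r["pot"];print(bot.read_state()["tool_pos"],bot.read_state()["width"])
im,K,T=wrist();b,s=fit(gradim(im),K,T,POT,p,[.008,.008]);print(b,s,p)
plan(((*p,.10),-.47),((*p,.003),-.47),((*b,.003),-.47))
```

```text
[ 0.48032515 -0.2510487   0.12043811] 0.7031078841375336
[ 0.47990307 -0.25187657] 449.8921 [ 0.47970307 -0.25207657]
[-0.005, -0.0, 0.082] [0.001, 0.0, -0.103] mm 21
[-0.005, -0.0, 0.47] [0.001, 0.0, -0.103] mm 118
[-0.004, -0.0, 0.47] [0.001, 0.0, -0.103] mm 118
```

>>> play_rows(rows=[[[-0.004, 0, 0.1], [0, 0, -0.103]], [[-0.004, 0, 0.2], [0, 0, -0.103]], [[-0.004, 0, 0.3], [0, 0, -0.103]], [[-0.004, 0, 0.4], [0, 0, -0.103]], [[-0.004, 0, 0.47], [0, 0, -0.103]], [[-0.004, 0, 0.47], [0, 0, -0.103]], [[-0.004, 0, 0.47], [0, 0, -0.103]], [[-0.004, 0, 0.47], [0, 0, -0.103]]])

```text
time: 3.65
tool_pos: [0.4808, -0.252, 0.0039]
tcp_rot: [2.675, 1.643, 0.002]
wrist_force: [-0.2, 0.6, -0.0]
width: 0.703
grip_force: 0.0
```

>>> play_rows(rows=[[[0, 0, 0], [0, 0, 0]], [[0, 0, 0], [0, 0, 0]], [[0, 0, 0], [0, 0, 0]], [[0, 0, 0], [0, 0, 0]], [[0, 0, 0], [0, 0, 0]], [[0, 0, 0], [0, 0, 0]], [[0, 0, 0], [0, 0, 0]], [[0, 0, 0], [0, 0, 0]], [[0, 0, 0], [0, 0, 0]], [[0, 0, 0], [0, 0, 0]]], claw=-1, newtons=30)

```text
time: 4.48
tool_pos: [0.4815, -0.2523, 0.0047]
tcp_rot: [2.674, 1.643, 0.003]
wrist_force: [-1.3, 0.6, 6.6]
width: 0.474
grip_force: 31.0
```

Run:
```python
from h import *
r=np.load("res.npz");s=bot.read_state()["tool_pos"]
c,b=r["carton"],r["block"]; m=(c[:2]+b[:2])/2; print(m,s)
plan(((*s[:2],.12),-.47),((*m,.12),-.47),((*m,.004),-.47))
```

```text
[ 0.35051891 -0.23845588] [ 0.48151515 -0.25234439  0.00473264]
[-0.0, 0.002, -0.461] [0.005, 0.0, 0.002] mm 115
[-0.187, -0.491, -0.463] [0.005, 0.0, 0.002] mm 175
[-0.187, -0.493, 0.001] [0.005, 0.0, 0.002] mm 132
```

>>> play_rows(rows=[[[0, 0, -0.12], [0, 0, 0]], [[0, 0, -0.28], [0, 0, 0]], [[0, 0, -0.42], [0, 0, 0]], [[-0.04, -0.1, -0.46], [0, 0, 0]], [[-0.09, -0.23, -0.46], [0, 0, 0]], [[-0.14, -0.36, -0.46], [0, 0, 0]], [[-0.187, -0.49, -0.46], [0, 0, 0]], [[-0.187, -0.49, -0.46], [0, 0, 0]], [[-0.187, -0.49, -0.46], [0, 0, 0]], [[-0.187, -0.49, -0.46], [0, 0, 0]]])

```text
time: 5.32
tool_pos: [0.3501, -0.2382, 0.1183]
tcp_rot: [2.675, 1.643, 0.002]
wrist_force: [0.2, 0.6, -0.6]
width: 0.47
grip_force: 30.9
```

Run:
```python
from h import *
r=np.load("res.npz");s=bot.read_state();print(s["tool_pos"],s["width"],s["grip_force"])
c,b=r["carton"],r["block"]; m=(c[:2]+b[:2])/2
plan(((*m,.02),-.47),((*m,.0045),-.47))
wrist("pics/w2.png")
```

```text
[ 0.35010432 -0.23820559  0.11831786] 0.46976337939325286 30.939997353125364
[-0.0, 0.001, 0.393] [0.003, 0.0, 0.001] mm 98
[-0.0, 0.001, 0.455] [0.003, 0.0, 0.001] mm 114
```

View pics/w2.png

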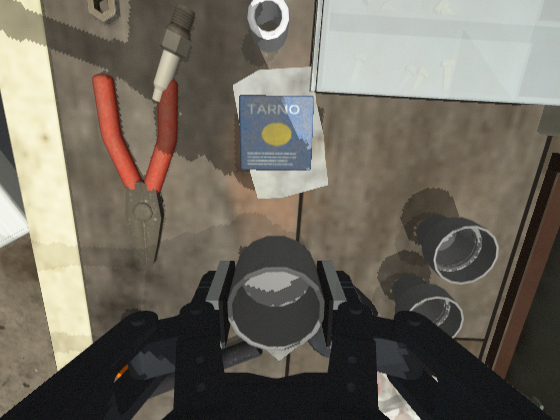

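The pot is held upright between the fingers at (275,300). The carton is straight ahead at (275,133) and the way down is clear. Lowering and releasing.

>>> play_rows(rows=[[[0, 0, 0.12], [0, 0, 0]], [[0, 0, 0.25], [0, 0, 0]], [[0, 0, 0.35], [0, 0, 0]], [[0, 0, 0.41], [0, 0, 0]], [[0, 0, 0.44], [0, 0, 0]], [[0, 0, 0.453], [0, 0, 0]], [[0, 0, 0.453], [0, 0, 0]], [[0, 0, 0.453], [0, 0, 0]], [[0, 0, 0.453], [0, 0, 0]]])

```text
time: 6.12
tool_pos: [0.351, -0.2386, 0.0051]
tcp_rot: [2.674, 1.645, 0.001]
wrist_force: [0.6, 0.7, -0.0]
width: 0.475
grip_force: 30.6
```

>>> play_rows(rows=[[[0, 0, 0], [0, 0, 0]], [[0, 0, 0], [0, 0, 0]], [[0, 0, 0], [0, 0, 0]], [[0, 0, 0], [0, 0, 0]], [[0, 0, 0], [0, 0, 0]], [[0, 0, -0.04], [0, 0, 0]], [[0, 0, -0.12], [0, 0, 0]], [[0, 0, -0.25], [0, 0, 0]], [[0, 0, -0.4], [0, 0, 0]], [[0, 0, -0.55], [0, 0, 0]], [[0, 0, -0.55], [0, 0, 0]], [[0, 0, -0.55], [0, 0, 0]]], claw=0.35)

```text
time: 7.12
tool_pos: [0.3515, -0.2393, 0.1456]
tcp_rot: [2.67, 1.641, 0.004]
wrist_force: [0.0, 0.5, 0.1]
width: 0.674
grip_force: 0.0
```

Run:
```python
from h import *
r=dict(np.load("res.npz"))
im,K,T=wrist();G=gradim(im)
c,b=r["carton"],r["block"]; m=(c[:2]+b[:2])/2
print("pot",fit(G,K,T,POT,m,[.012,.012]),m)
b=r["c3"];print(r["c2"])
plan(((*b,.14),-.82),((*b,.016),-.82))
```

```text
pot (array([ 0.34976891, -0.23815588]), np.float32(417.24124)) [ 0.35051891 -0.23845588]
[ 0.46360395 -0.3202801 ]
[-0.322, 0.497, 0.015] [0.004, -0.0, 0.447] mm 148
[-0.321, 0.496, 0.511] [0.004, -0.0, 0.447] mm 195
```

The pot is within 1 mm of the midpoint. Next is the far cup (c3).

>>> play_rows(rows=[[[-0.11, 0.17, 0.01], [0, 0, 0.447]], [[-0.21, 0.33, 0.01], [0, 0, 0.447]], [[-0.322, 0.497, 0.01], [0, 0, 0.447]], [[-0.322, 0.497, 0.01], [0, 0, 0.447]], [[-0.322, 0.497, 0.01], [0, 0, 0.447]], [[-0.322, 0.497, 0.01], [0, 0, 0.447]], [[-0.322, 0.497, 0.01], [0, 0, 0.447]], [[-0.322, 0.497, 0.01], [0, 0, 0.447]]], claw=0.5)

```text
time: 7.83
tool_pos: [0.4224, -0.3639, 0.1378]
tcp_rot: [-2.919, -1.152, 0.002]
wrist_force: [0.1, 0.2, -0.1]
width: 0.753
grip_force: 0.0
```

Run:
```python
from h import *
r=dict(np.load("res.npz"));b=r["c3"]
im,K,T=wrist("pics/w3.png");G=gradim(im)
b2,s=fit(G,K,T,CUP,b,[.008,.008]);print(b,b2,s)
plan(((*b2,.016),-.82))
```

```text
[ 0.42460783 -0.36612062] [ 0.42470783 -0.36652062] 455.4744
[-0.001, 0.014, 0.489] [-0.003, 0.0, 0.001] mm 122
```

View pics/w3.png

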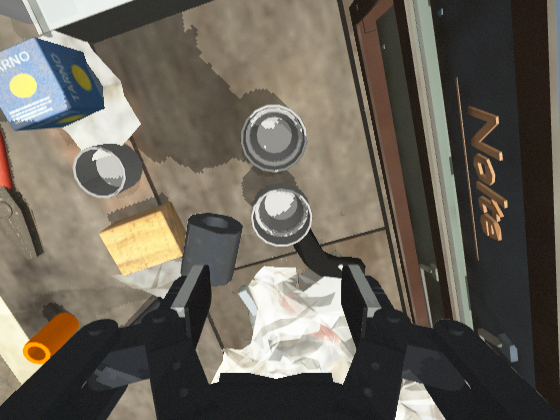

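The view shows c3 at (281,217). A mallet head lies close on its left at (212,245) and a black strip is at lower right (315,250). c2 at (274,138) is free left and right, so I'll take c2 first and c3 later with a rotated grip.

Run:
```python
from h import *
r=dict(np.load("res.npz"));d=np.load("last.npz");im,K,T=d["im"],d["K"],d["T"];G=gradim(im)
b=fit(G,K,T,CUP,r["c2"],[.008,.008]);print(r["c2"],b);b=b[0]
print(bot.read_state()["tool_pos"])
plan(((*b,.13),-.82),((*b,.02),-.82))
```

```text
[ 0.46360395 -0.3202801 ] (array([ 0.46460395, -0.3214801 ]), np.float32(359.20636))
[ 0.4227492  -0.3640073   0.13833592]
[0.238, -0.01, 0.033] [-0.003, 0.0, 0.001] mm 60
[0.238, -0.009, 0.473] [-0.003, 0.0, 0.001] mm 133
```

>>> play_rows(rows=[[[0.12, 0, 0], [0, 0, 0]], [[0.238, -0.01, 0.03], [0, 0, 0]], [[0.238, -0.01, 0.03], [0, 0, 0]], [[0.238, -0.01, 0.03], [0, 0, 0]], [[0.238, -0.01, 0.03], [0, 0, 0]], [[0.238, -0.01, 0.03], [0, 0, 0]]])

```text
time: 8.38
tool_pos: [0.4651, -0.3233, 0.132]
tcp_rot: [2.922, 1.152, -0.0]
wrist_force: [-0.5, -0.0, -0.6]
width: 0.751
grip_force: 0.0
```

Run:
```python
from h import *
r=dict(np.load("res.npz"))
im,K,T=wrist();G=gradim(im);print(bot.read_state()["tool_pos"])
b,s=fit(G,K,T,CUP,r["c2"],[.008,.008]);print(r["c2"],b,s)
plan(((*b,.02),-.82))
```

```text
[ 0.46508858 -0.32355903  0.13208423]
[ 0.46360395 -0.3202801 ] [ 0.46440395 -0.3212801 ] 440.67365
[0.004, -0.009, 0.448] [0.0, 0.0, -0.0] mm 112
```

>>> play_rows(rows=[[[0.004, -0.009, 0.12], [0, 0, 0]], [[0.004, -0.009, 0.25], [0, 0, 0]], [[0.004, -0.009, 0.36], [0, 0, 0]], [[0.004, -0.009, 0.42], [0, 0, 0]], [[0.004, -0.009, 0.448], [0, 0, 0]], [[0.004, -0.009, 0.448], [0, 0, 0]], [[0.004, -0.009, 0.448], [0, 0, 0]], [[0.004, -0.009, 0.448], [0, 0, 0]]])

```text
time: 9.1
tool_pos: [0.4659, -0.3221, 0.0215]
tcp_rot: [2.921, 1.151, 0.002]
wrist_force: [-0.3, -0.5, 1.1]
width: 0.748
grip_force: 0.0
```

>>> play_rows(rows=[[[0, 0, 0], [0, 0, 0]], [[0, 0, 0], [0, 0, 0]], [[0, 0, 0], [0, 0, 0]], [[0, 0, 0], [0, 0, 0]], [[0, 0, 0], [0, 0, 0]], [[0, 0, 0], [0, 0, 0]], [[0, 0, 0], [0, 0, 0]], [[0, 0, 0], [0, 0, 0]]], claw=-1, newtons=30)

```text
time: 9.77
tool_pos: [0.4661, -0.3219, 0.0218]
tcp_rot: [2.92, 1.151, 0.002]
wrist_force: [-1.1, 0.8, 6.1]
width: 0.552
grip_force: 30.7
```

>>> play_rows(rows=[[[0, 0, -0.1], [0, 0, 0]], [[0, 0, -0.25], [0, 0, 0]], [[0, 0, -0.4], [0, 0, 0]], [[0, 0, -0.55], [0, 0, 0]], [[0, 0, -0.6], [0, 0, 0]], [[0, 0, -0.6], [0, 0, 0]], [[0, 0, -0.6], [0, 0, 0]]])

```text
time: 10.35
tool_pos: [0.4652, -0.3211, 0.1706]
tcp_rot: [2.921, 1.152, 0.002]
wrist_force: [0.2, -0.6, -0.8]
width: 0.555
grip_force: 31.3
```

Run:
```python
from h import *
r=dict(np.load("res.npz"));b=r["base"];s=bot.read_state();print(s["q"])
im,K,T=wrist("pics/w4.png")
plan(((*b,.17),-.82),((*b,.12),-.82))
```

```text
[-6.48179411e-01  1.02656131e-01  1.90889625e+00 -3.26941763e-06
  1.12777795e+00  1.71494279e-01]
[0.669, -0.948, -0.004] [-0.002, 0.0, 0.0] mm 290
[0.669, -0.948, 0.196] [-0.002, 0.0, 0.0] mm 294
```

View pics/w4.png

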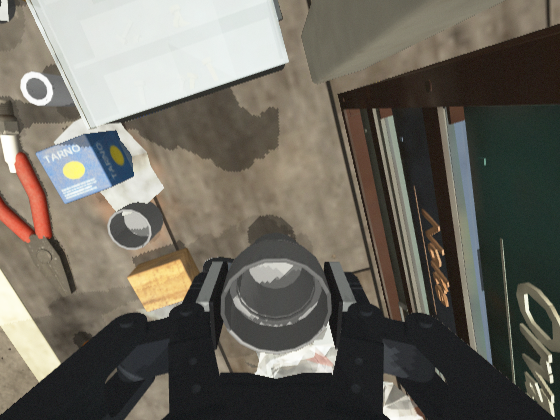

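c2 is gripped upright, with its rim at (276,303). A post stands at upper right, so I'll pull back first and then swing over to the base cup.

>>> play_rows(rows=[[[0, -0.1, 0], [0, 0, 0]], [[0, -0.24, 0], [0, 0, 0]], [[0, -0.38, 0], [0, 0, 0]], [[0.1, -0.465, 0], [0, 0, 0]], [[0.2, -0.55, 0], [0, 0, 0]], [[0.3, -0.635, 0], [0, 0, 0]], [[0.4, -0.72, 0], [0, 0, 0]], [[0.5, -0.805, 0], [0, 0, 0]], [[0.6, -0.89, 0], [0, 0, 0]], [[0.669, -0.948, 0], [0, 0, 0]], [[0.669, -0.948, 0], [0, 0, 0]], [[0.669, -0.948, 0], [0, 0, 0]], [[0.669, -0.948, 0], [0, 0, 0]], [[0.669, -0.948, 0], [0, 0, 0]]])

```text
time: 11.57
tool_pos: [0.4245, -0.0342, 0.1685]
tcp_rot: [-2.922, -1.151, 0.004]
wrist_force: [-0.3, 0.5, -0.7]
width: 0.552
grip_force: 31.4
```

Run:
```python
from h import *
r=dict(np.load("res.npz"));b=r["base"]
s=bot.read_state();im,K,T=wrist();p=s["tool_pos"];G=gradim(im);z=p[2]-.0218+.05
print(p,s["width"]);G2=G.copy()
h,sc=fit(G,K,T,lambda x,y:CUP(x,y,z),p[:2],[.006,.006]);print("held",h,sc,h-p[:2])
vis=im.copy()
for u in projN(CUP(*h,z),K,T): cv2.circle(vis,tuple(int(v+.5) for v in u),0,(255,0,0),-1)
for u in projN(CUP(*b),K,T): cv2.circle(vis,tuple(int(v+.5) for v in u),0,(0,255,0),-1)
cv2.imwrite("pics/w5.png",vis[:,:,::-1])
t=b-(h-p[:2]); plan(((*t,.07),-.82),((*t,.0418),-.82))
```

```text
[ 0.42451733 -0.03418521  0.16852073] 0.5520888595862861
held [ 0.42376733 -0.03448521] 304.6173 [-0.00075 -0.0003 ]
[0.007, -0.003, 0.395] [-0.002, 0.002, -0.001] mm 99
[0.007, -0.003, 0.508] [-0.002, 0.002, -0.001] mm 127
```

View pics/w5.png

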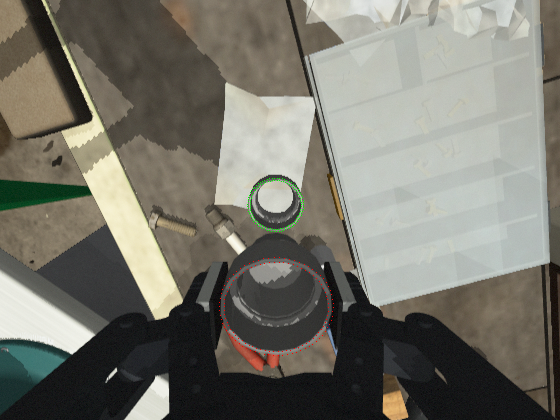

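Run:
```python
from h import *
r=dict(np.load("res.npz"));b=r["base"];d=np.load("last.npz");im,K,T=d["im"],d["K"],d["T"]
b2,s=fit(gradim(im),K,T,CUP,b,[.008,.008]);print(b,b2,s)
p=pose()[:3,3]; t=b2+[.00075,.0003]; plan(((*t,.07),-.82),((*t,.0418),-.82))
```

```text
[ 0.42453059 -0.03284653] [ 0.42453059 -0.03284653] 384.8585
[0.007, -0.003, 0.395] [-0.002, 0.002, -0.001] mm 99
[0.007, -0.003, 0.508] [-0.002, 0.002, -0.001] mm 127
```

>>> play_rows(rows=[[[0.007, -0.003, 0.12], [0, 0, 0]], [[0.007, -0.003, 0.25], [0, 0, 0]], [[0.007, -0.003, 0.34], [0, 0, 0]], [[0.007, -0.003, 0.37], [0, 0, 0]], [[0.007, -0.003, 0.37], [0, 0, 0]], [[0.007, -0.003, 0.37], [0, 0, 0]], [[0.007, -0.003, 0.37], [0, 0, 0]]])

```text
time: 12.2
tool_pos: [0.4277, -0.0324, 0.0789]
tcp_rot: [2.922, 1.151, 0.004]
wrist_force: [1.4, 0.2, -0.3]
width: 0.553
grip_force: 31.4
```

Run:
```python
from h import *
r=dict(np.load("res.npz"));b=r["base"];s=bot.read_state();print(s["tool_pos"]-[*(b+[.00075,.0003]),0],s["wrist_force"])
t=b+[.00075,.0003]; plan(((*t,.0418),-.82))
```

```text
[0.0024407  0.00019489 0.07889052] [ 1.38858555  0.23648829 -0.29032136]
[-0.008, -0.006, 0.148] [0.003, -0.002, -0.001] mm 37
```

>>> play_rows(rows=[[[-0.008, -0.006, 0.02], [0, 0, 0]], [[-0.008, -0.006, 0.05], [0, 0, 0]], [[-0.008, -0.006, 0.08], [0, 0, 0]], [[-0.008, -0.006, 0.1], [0, 0, 0]], [[-0.008, -0.006, 0.12], [0, 0, 0]], [[-0.008, -0.006, 0.13], [0, 0, 0]], [[-0.008, -0.006, 0.14], [0, 0, 0]], [[-0.008, -0.006, 0.144], [0, 0, 0]], [[-0.008, -0.006, 0.144], [0, 0, 0]]])

```text
time: 12.95
tool_pos: [0.4294, -0.0337, 0.0452]
tcp_rot: [2.916, 1.151, 0.013]
wrist_force: [-1.1, -4.3, 17.9]
width: 0.555
grip_force: 39.9
```

Run:
```python
from h import *
r=dict(np.load("res.npz"));b=r["base"];s=bot.read_state();print(s["tool_pos"]-[*(b+[.00075,.0003]),0.0418],s["wrist_force"])
```

```text
[ 0.00410791 -0.0011602   0.00336083] [-1.12856397 -4.27687777 17.88675286]
```

There's 18 N of contact with x 4 mm off and the cup 3.4 mm short of home. I'll check with the cameras.

Run:
```python
from h import *
im,K,T=wrist(); s=cams.read_camera("side")["image"]
print(bot.read_state()["tool_pos"],bot.read_state()["wrist_force"],bot.read_state()["q"],pose()[:3,:3].round(3))
a=cv2.resize(s[205:305,180:320],(560,400),interpolation=cv2.INTER_CUBIC)
b=cv2.resize(im[200:350,200:350],(400,400),interpolation=cv2.INTER_CUBIC)[:,:240]
cv2.imwrite("pics/s6.png",np.hstack([a,b])[:,:,::-1])
```

```text
[ 0.42937773 -0.03371033  0.04520398] [ 0.32940419 -3.74816474 17.81740547] [-0.13468824 -0.00283819  2.28546573 -0.00248261  0.84839592  0.68579118] [[ 0.73   0.683  0.01 ]
 [ 0.683 -0.73  -0.003]
 [ 0.005  0.009 -1.   ]]
```

View pics/s6.png

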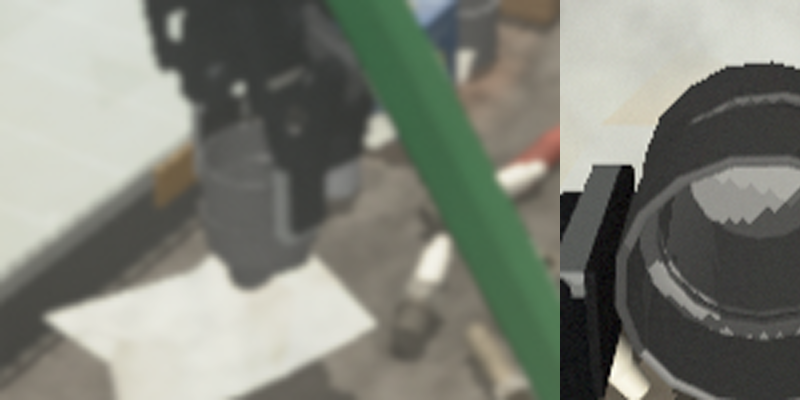

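The cup is inside the base and resting slightly off-centre. I'll shift by −4 mm in world x with a small lift, then re-seat.

>>> play_rows(rows=[[[-0.004, -0.003, -0.012], [0, 0, 0]], [[-0.012, -0.011, -0.012], [0, 0, 0]], [[-0.012, -0.011, -0.012], [0, 0, 0]], [[-0.012, -0.011, -0.012], [0, 0, 0]]])

```text
time: 13.38
tool_pos: [0.4238, -0.0328, 0.0467]
tcp_rot: [2.918, 1.151, 0.011]
wrist_force: [2.1, -1.8, 10.7]
width: 0.554
grip_force: 36.4
```

Run:
```python
from h import *
r=dict(np.load("res.npz"));b=r["base"];s=bot.read_state();print(s["tool_pos"]-[*(b+[.00075,.0003]),0.0418],s["wrist_force"])
```

```text
[-0.00146628 -0.0002133   0.00488957] [ 2.13016907 -1.75011194 10.68174116]
```

>>> play_rows(rows=[[[0.003, 0.003, 0], [0, 0, 0]], [[0.003, 0.003, 0.01], [0, 0, 0]], [[0.003, 0.003, 0.015], [0, 0, 0]], [[0.003, 0.003, 0.02], [0, 0, 0]], [[0.003, 0.003, 0.02], [0, 0, 0]]])

```text
time: 13.8
tool_pos: [0.4285, -0.0341, 0.0448]
tcp_rot: [2.914, 1.15, 0.018]
wrist_force: [0.5, -4.9, 26.3]
width: 0.555
grip_force: 43.7
```

Run:
```python
from h import *
r=dict(np.load("res.npz"));b=r["base"];s=bot.read_state();print(s["tool_pos"]-[*(b+[.00075,.0003]),0.0418],s["wrist_force"])
```

```text
[ 0.00323557 -0.00155566  0.00300345] [ 0.51214506 -4.8521094  26.29806088]
```

>>> play_rows(rows=[[[-0.004, -0.004, -0.014], [0, 0, 0]], [[-0.004, -0.004, -0.014], [0, 0, 0]], [[-0.004, -0.004, -0.014], [0, 0, 0]]])

```text
time: 14.05
tool_pos: [0.4247, -0.0332, 0.0462]
tcp_rot: [2.917, 1.151, 0.014]
wrist_force: [2.1, -2.3, 12.8]
width: 0.554
grip_force: 38.6
```

>>> play_rows(rows=[[[0, 0, 0], [0, 0, 0]], [[0, 0, 0], [0, 0, 0]], [[0, 0, 0], [0, 0, 0]], [[0, 0, 0], [0, 0, 0]], [[0, 0, 0], [0, 0, 0]], [[0, 0, -0.04], [0, 0, 0]], [[0, 0, -0.12], [0, 0, 0]], [[0, 0, -0.25], [0, 0, 0]], [[0, 0, -0.4], [0, 0, 0]], [[0, 0, -0.5], [0, 0, 0]], [[0, 0, -0.5], [0, 0, 0]], [[0, 0, -0.5], [0, 0, 0]]], claw=0.45)

```text
time: 15.05
tool_pos: [0.4209, -0.0323, 0.1704]
tcp_rot: [2.92, 1.151, 0.007]
wrist_force: [0.5, -0.7, -0.4]
width: 0.725
grip_force: 0.0
```

Run:
```python
from h import *
r=dict(np.load("res.npz"));b=r["base"]
im,K,T=wrist("pics/w7.png");G=gradim(im);print(bot.read_state()["tool_pos"])
for z in(.066,.068,.07,.072,.074,.078):print(z,fit(G,K,T,lambda x,y:CUP(x,y,z),b,[.01,.01]))
d=cams.read_camera("top");K,T=d["K"],d["T"];G=gradim(d["image"])
for z in(.066,.07,.074):print(z,fit(G,K,T,lambda x,y:CUP(x,y,z),b,[.01,.01]))
```

```text
[ 0.41938173 -0.03204592  0.16841026]
0.066 (array([ 0.42228059, -0.03422153]), np.float32(383.0389))
0.068 (array([ 0.42278059, -0.03347153]), np.float32(381.11197))
0.07 (array([ 0.42328059, -0.03284653]), np.float32(372.12073))
0.072 (array([ 0.42990559, -0.02684653]), np.float32(330.755))
0.074 (array([ 0.43028059, -0.02672153]), np.float32(320.20795))
0.078 (array([ 0.42603059, -0.03047153]), np.float32(319.43185))
0.066 (array([ 0.42328059, -0.03184653]), np.float32(411.8736))
0.07 (array([ 0.42240559, -0.03259653]), np.float32(411.26404))
0.074 (array([ 0.42153059, -0.03322153]), np.float32(410.6396))
```

View pics/w7.png

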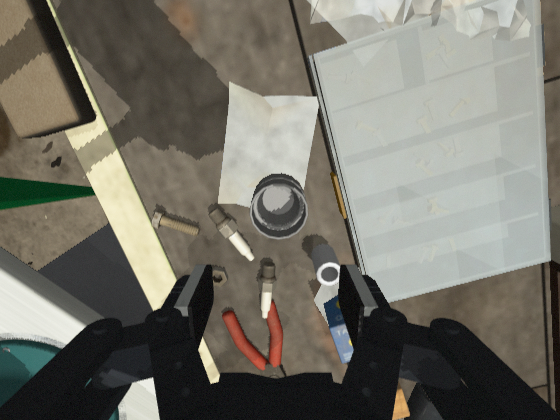

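c2 is seated in the base cup. The rim fit gives z ≈ 0.068–0.070, and the stack is upright at (278,207). Now c3, with the grip rotated clear of the mallet.

Run:
```python
from h import *
r=dict(np.load("res.npz"));b=(.4247,-.3665)
plan(((.40,-.22,.17),-.82),((*b,.14),-1.15))
```

```text
[-0.567, 0.5, -0.011] [-0.001, 0.001, 0.0] mm 189
[-0.895, 0.995, 0.108] [-0.001, 0.001, 0.42] mm 336
```

>>> play_rows(rows=[[[-0.11, 0.1, 0], [0, 0, 0]], [[-0.22, 0.2, 0], [0, 0, 0]], [[-0.34, 0.3, 0], [0, 0, 0]], [[-0.45, 0.4, 0], [0, 0, 0]], [[-0.567, 0.5, 0], [0, 0, 0.1]], [[-0.64, 0.61, 0], [0, 0, 0.2]], [[-0.71, 0.72, 0.02], [0, 0, 0.3]], [[-0.78, 0.82, 0.05], [0, 0, 0.42]], [[-0.85, 0.92, 0.08], [0, 0, 0.42]], [[-0.895, 0.995, 0.108], [0, 0, 0.42]], [[-0.895, 0.995, 0.108], [0, 0, 0.42]], [[-0.895, 0.995, 0.108], [0, 0, 0.42]], [[-0.895, 0.995, 0.108], [0, 0, 0.42]], [[-0.895, 0.995, 0.108], [0, 0, 0.42]]], claw=0.4)

```text
time: 16.32
tool_pos: [0.4248, -0.3652, 0.1399]
tcp_rot: [-3.07, -0.657, 0.002]
wrist_force: [-0.1, 0.0, 0.2]
width: 0.702
grip_force: 0.0
```

Run:
```python
from h import *
b=(.4247,-.3665)
im,K,T=wrist("pics/w8.png");print(bot.read_state()["tool_pos"])
b,s=fit(gradim(im),K,T,CUP,b,[.008,.008]);print(b,s);plan(((*b,.023),-1.15))
```

```text
[ 0.42507281 -0.36528568  0.14038869]
[ 0.4248 -0.3668] 442.15756
[-0.003, 0.006, 0.47] [-0.002, 0.0, 0.002] mm 117
```

View pics/w8.png

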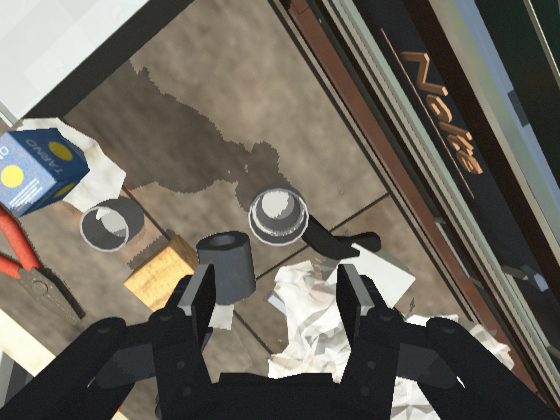

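c3 is at (278,215). The mallet at (225,265) is now clear of the left finger. The low black strip at (322,230) lies under the right finger, so I'll descend in steps and watch the force.

>>> play_rows(rows=[[[-0.003, 0.006, 0.1], [0, 0, 0]], [[-0.003, 0.006, 0.22], [0, 0, 0]], [[-0.003, 0.006, 0.32], [0, 0, 0]], [[-0.003, 0.006, 0.38], [0, 0, 0]], [[-0.003, 0.006, 0.42], [0, 0, 0]], [[-0.003, 0.006, 0.43], [0, 0, 0]], [[-0.003, 0.006, 0.43], [0, 0, 0]]])

```text
time: 16.95
tool_pos: [0.4253, -0.3676, 0.0332]
tcp_rot: [-3.071, -0.658, 0.001]
wrist_force: [0.3, 0.2, 0.8]
width: 0.7
grip_force: 0.0
```

>>> play_rows(rows=[[[0, 0, 0.015], [0, 0, 0]], [[0, 0, 0.03], [0, 0, 0]], [[0, 0, 0.04], [0, 0, 0]], [[0, 0, 0.04], [0, 0, 0]]])

```text
time: 17.28
tool_pos: [0.4254, -0.3683, 0.0234]
tcp_rot: [3.072, 0.657, 0.0]
wrist_force: [0.2, 1.4, -0.1]
width: 0.7
grip_force: 0.0
```

No contact. Closing and lifting.

>>> play_rows(rows=[[[0, 0, 0], [0, 0, 0]], [[0, 0, 0], [0, 0, 0]], [[0, 0, 0], [0, 0, 0]], [[0, 0, 0], [0, 0, 0]], [[0, 0, 0], [0, 0, 0]], [[0, 0, 0], [0, 0, 0]], [[0, 0, 0], [0, 0, 0]], [[0, 0, 0], [0, 0, 0]]], claw=-1, newtons=30)

```text
time: 17.95
tool_pos: [0.4256, -0.3685, 0.0238]
tcp_rot: [3.072, 0.656, 0.001]
wrist_force: [-1.2, 0.8, 4.9]
width: 0.561
grip_force: 31.3
```

>>> play_rows(rows=[[[0, 0, -0.1], [0, 0, 0]], [[0, 0, -0.25], [0, 0, 0]], [[0, 0, -0.4], [0, 0, 0]], [[0, 0, -0.55], [0, 0, 0]], [[0, 0, -0.64], [0, 0, 0]], [[0, 0, -0.64], [0, 0, 0]], [[0, 0, -0.64], [0, 0, 0]]])

```text
time: 18.53
tool_pos: [0.4262, -0.3691, 0.1849]
tcp_rot: [3.069, 0.656, 0.003]
wrist_force: [-1.0, 0.7, -0.5]
width: 0.555
grip_force: 31.4
```

Run:
```python
from h import *
s=bot.read_state();im,K,T=wrist();p=s["tool_pos"];print(p,s["width"])
h,sc=fit(gradim(im),K,T,lambda x,y:CUP(x,y,p[2]-.0237+.05),p[:2],[.006,.006]);print("held",h-p[:2],sc)
plan(((.40,-.22,.185),-1.0),((.4232,-.0327,.185),-.82))
```

```text
[ 0.42619814 -0.36911573  0.18488037] 0.5546907221934152
held [0.     0.0003] 313.65784
[0.151, -0.581, -0.009] [-0.0, 0.0, -0.191] mm 150
[0.542, -1.227, -0.009] [-0.0, 0.0, -0.42] mm 335
```

>>> play_rows(rows=[[[0.03, -0.12, 0], [0, 0, 0]], [[0.07, -0.26, 0], [0, 0, 0]], [[0.11, -0.42, 0], [0, 0, -0.1]], [[0.15, -0.58, 0], [0, 0, -0.2]], [[0.23, -0.7, 0], [0, 0, -0.3]], [[0.3, -0.83, 0], [0, 0, -0.42]], [[0.38, -0.95, 0], [0, 0, -0.42]], [[0.38, -0.95, 0], [0, 0, -0.42]], [[0.38, -0.95, 0], [0, 0, -0.42]], [[0.38, -0.95, 0], [0, 0, -0.42]]])

```text
time: 19.42
tool_pos: [0.4138, -0.1124, 0.1814]
tcp_rot: [-2.92, -1.153, 0.005]
wrist_force: [-0.7, -0.4, -0.6]
width: 0.56
grip_force: 31.5
```

Run:
```python
from h import *
plan(((.4232,-.0327,.17),-.82))
```

```text
[0.245, -0.207, 0.046] [-0.003, 0.003, 0.002] mm 81
```

>>> play_rows(rows=[[[0.08, -0.07, 0.01], [0, 0, 0]], [[0.16, -0.14, 0.03], [0, 0, 0]], [[0.245, -0.207, 0.04], [0, 0, 0]], [[0.245, -0.207, 0.04], [0, 0, 0]], [[0.245, -0.207, 0.04], [0, 0, 0]], [[0.245, -0.207, 0.04], [0, 0, 0]], [[0.245, -0.207, 0.04], [0, 0, 0]], [[0.245, -0.207, 0.04], [0, 0, 0]]])

```text
time: 20.08
tool_pos: [0.4244, -0.0343, 0.1732]
tcp_rot: [2.924, 1.149, -0.0]
wrist_force: [-0.0, 0.6, -1.8]
width: 0.558
grip_force: 31.5
```

Run:
```python
from h import *
s=bot.read_state();im,K,T=wrist();p=s["tool_pos"];print(p,s["width"]);G=gradim(im)
h,sc=fit(G,K,T,lambda x,y:CUP(x,y,p[2]-.0237+.05),p[:2],[.006,.006]);print("held",h-p[:2],sc)
for z in(.066,.068,.07,.072):
  b,c=fit(G,K,T,lambda x,y:CUP(x,y,z),(.4232,-.0327),[.006,.006]);print(z,b,c)
b=np.array((.4230,-.0327))
plan(((*(b-h+p[:2]),.095),-.82))
```

```text
[ 0.42441402 -0.0343088   0.17323151] 0.558136268095827
held [0.       0.000525] 306.202
0.066 [ 0.4295   -0.028425] 351.34836
0.068 [ 0.429725 -0.027975] 348.03625
0.07 [ 0.430025 -0.027525] 341.95074
0.072 [ 0.43025 -0.027  ] 334.30664
[-0.002, -0.007, 0.313] [0.0, 0.0, -0.002] mm 78
```

Run:
```python
from h import *
d=np.load("last.npz");im,K,T=d["im"],d["K"],d["T"];G=gradim(im)
vis=cv2.resize(im[150:300,200:350],(600,600),interpolation=cv2.INTER_CUBIC)
for (x,y),c in(((.4230,-.0327),(0,255,0)),((.4299,-.0277),(255,0,0))):
  print(score(G,CUP(x,y,.07),K,T))
  for u in projN(CUP(x,y,.07),K,T): cv2.circle(vis,tuple(int(v) for v in (u-[200,150]+.5)*4),1,c,-1)
cv2.imwrite("pics/z9.png",vis[:,:,::-1])
```

```text
297.08728
338.44675
```

View pics/z9.png

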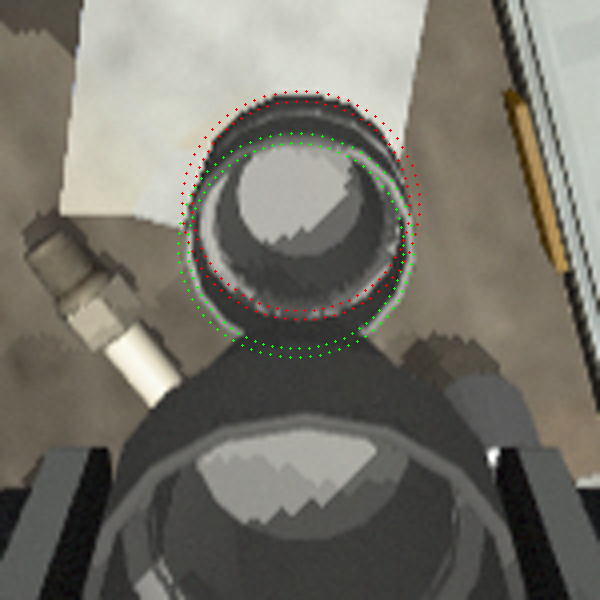

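Run:
```python
from h import *
d=np.load("last.npz");im,K,T=d["im"],d["K"],d["T"];G=gradim(im)
f=lambda x,y,z:CUP(x,y,z)[[i for i in range(144)]]
def g(x,y,z):
  q=CUP(x,y,z);return q[projN(q,K,T)[:,1]<230]
print(fit(G,K,T,g,(.4232,-.0332,.069),[.003,.003,.005]))
for z in(.066,.068,.07,.072):print(z,fit(G,K,T,lambda x,y:g(x,y,z),(.4232,-.0332),[.003,.003]))
```

```text
(array([ 0.4227125, -0.0341   ,  0.066875 ]), np.float32(405.13068))
0.066 (array([ 0.422525, -0.03425 ]), np.float32(403.14554))
0.068 (array([ 0.4229  , -0.033875]), np.float32(403.17953))
0.07 (array([ 0.4232375, -0.0334625]), np.float32(393.35034))
0.072 (array([ 0.4236125, -0.03305  ]), np.float32(375.82907))
```

>>> play_rows(rows=[[[-0.003, -0.004, 0.08], [0, 0, 0]], [[-0.003, -0.004, 0.18], [0, 0, 0]], [[-0.003, -0.004, 0.26], [0, 0, 0]], [[-0.003, -0.004, 0.29], [0, 0, 0]], [[-0.003, -0.004, 0.29], [0, 0, 0]], [[-0.003, -0.004, 0.29], [0, 0, 0]], [[-0.003, -0.004, 0.29], [0, 0, 0]]])

```text
time: 20.72
tool_pos: [0.4244, -0.0332, 0.1021]
tcp_rot: [2.922, 1.151, 0.003]
wrist_force: [0.4, 0.4, -1.0]
width: 0.557
grip_force: 31.5
```

Run:
```python
from h import *
print(bot.read_state()["tool_pos"],bot.read_state()["q"])
plan(((.4231,-.0341,.0725),-.82))
```

```text
[ 0.42441533 -0.03320081  0.10212765] [-1.36551880e-01 -9.49064991e-02  2.24614057e+00 -5.84930239e-05
  9.88052579e-01  6.83606281e-01]
[-0.006, -0.001, 0.118] [0.002, -0.002, -0.0] mm 30
```

>>> play_rows(rows=[[[-0.006, -0.001, 0.0], [0, 0, 0]], [[-0.006, -0.001, 0.03], [0, 0, 0]], [[-0.006, -0.001, 0.06], [0, 0, 0]], [[-0.006, -0.001, 0.09], [0, 0, 0]], [[-0.006, -0.001, 0.11], [0, 0, 0]], [[-0.006, -0.001, 0.118], [0, 0, 0]], [[-0.006, -0.001, 0.118], [0, 0, 0]], [[-0.006, -0.001, 0.118], [0, 0, 0]]])

```text
time: 21.38
tool_pos: [0.4217, -0.0336, 0.071]
tcp_rot: [-2.922, -1.152, 0.001]
wrist_force: [-0.6, -0.8, -0.9]
width: 0.558
grip_force: 31.5
```

Run:
```python
from h import *
print(bot.read_state()["tool_pos"],bot.read_state()["wrist_force"])
plan(((.4231,-.0341,.066),-.82))
```

```text
[ 0.42173763 -0.0336127   0.07097837] [-0.60902925 -0.83580587 -0.89055351]
[0.003, 0.005, 0.02] [-0.001, 0.001, 0.0] mm 5
```

>>> play_rows(rows=[[[0.003, 0.005, 0.006], [0, 0, 0]], [[0.003, 0.005, 0.012], [0, 0, 0]], [[0.003, 0.005, 0.018], [0, 0, 0]], [[0.003, 0.005, 0.018], [0, 0, 0]], [[0.003, 0.005, 0.018], [0, 0, 0]]])

```text
time: 21.8
tool_pos: [0.4237, -0.0341, 0.0671]
tcp_rot: [2.922, 1.152, 0.001]
wrist_force: [-0.1, 0.5, 1.2]
width: 0.554
grip_force: 32.7
```

>>> play_rows(rows=[[[0, 0, 0], [0, 0, 0]], [[0, 0, 0], [0, 0, 0]], [[0, 0, 0], [0, 0, 0]], [[0, 0, 0], [0, 0, 0]], [[0, 0, 0], [0, 0, 0]], [[0, 0, -0.04], [0, 0, 0]], [[0, 0, -0.12], [0, 0, 0]], [[0, 0, -0.25], [0, 0, 0]], [[0, 0, -0.4], [0, 0, 0]], [[0, 0, -0.5], [0, 0, 0]], [[0, 0, -0.5], [0, 0, 0]], [[0, 0, -0.5], [0, 0, 0]]], claw=0.45)

```text
time: 22.8
tool_pos: [0.425, -0.0343, 0.1946]
tcp_rot: [2.92, 1.151, 0.008]
wrist_force: [0.3, -0.3, -1.4]
width: 0.728
grip_force: 0.0
```

Run:
```python
from h import *
im,K,T=wrist();G=gradim(im);print(bot.read_state()["tool_pos"])
for z in(.082,.086,.088,.09,.092,.096):print(z,fit(G,K,T,lambda x,y:CUP(x,y,z),(.4231,-.0336),[.004,.004]))
s=cams.read_camera("side")
vis=np.hstack([cv2.resize(im[120:300,200:350],(333,400),interpolation=cv2.INTER_CUBIC),cv2.resize(s["image"][225:285,220:280],(400,400),interpolation=cv2.INTER_CUBIC)])
cv2.imwrite("pics/z10.png",vis[:,:,::-1])
r=np.load("res.npz")
plan(((*r["sleeve"],.16),-2.04))
```

```text
[ 0.42358626 -0.03410267  0.19263354]
0.082 (array([ 0.4211, -0.0355]), np.float32(374.23877))
0.086 (array([ 0.4222, -0.0344]), np.float32(387.1919))
0.088 (array([ 0.42275, -0.0338 ]), np.float32(381.7644))
0.09 (array([ 0.4233 , -0.03325]), np.float32(370.10806))
0.092 (array([ 0.4239, -0.0327]), np.float32(351.96658))
0.096 (array([ 0.42525, -0.0313 ]), np.float32(323.52203))
[-0.275, 0.198, 0.125] [-0.0, 0.001, 1.554] mm 90
```

View pics/z10.png

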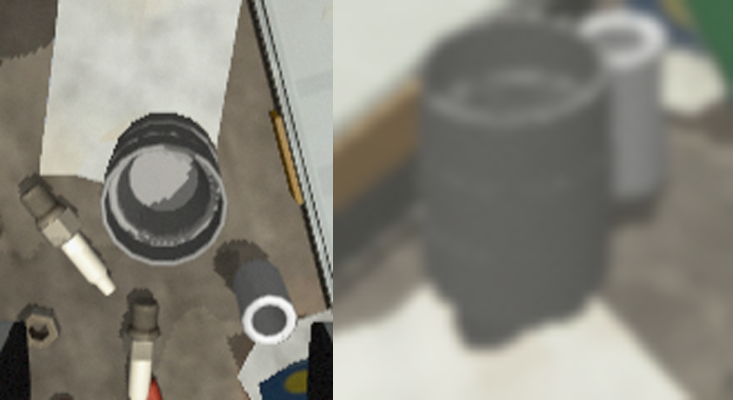

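All three cups are nested upright with evenly spaced seams, and the rim is at ≈0.088. Now the sleeve: the steel one, at (268,318) in the left half of this crop.

>>> play_rows(rows=[[[-0.07, 0.05, 0], [0, 0, 1]], [[-0.14, 0.1, 0], [0, 0, 1]], [[-0.21, 0.15, 0], [0, 0, 1]], [[-0.275, 0.198, 0.05], [0, 0, 1]], [[-0.275, 0.198, 0.125], [0, 0, 1]], [[-0.275, 0.198, 0.125], [0, 0, 1]], [[-0.275, 0.198, 0.125], [0, 0, 1]], [[-0.275, 0.198, 0.125], [0, 0, 1]], [[-0.275, 0.198, 0.125], [0, 0, 1]]], claw=0)

```text
time: 23.65
tool_pos: [0.4056, -0.1168, 0.1589]
tcp_rot: [-3.14, 0.052, 0.005]
wrist_force: [-0.2, 0.3, 0.7]
width: 0.501
grip_force: 0.0
```

>>> play_rows(rows=[[[0, 0, 0], [0, 0, 0.554]], [[0, 0, 0], [0, 0, 0.554]], [[0, 0, 0], [0, 0, 0.554]], [[0, 0, 0], [0, 0, 0.554]], [[0, 0, 0], [0, 0, 0.554]], [[0, 0, 0], [0, 0, 0.554]], [[0, 0, 0], [0, 0, 0.554]]])

```text
time: 24.23
tool_pos: [0.4067, -0.117, 0.1603]
tcp_rot: [-3.056, 0.727, 0.001]
wrist_force: [0.1, -0.2, 0.2]
width: 0.497
grip_force: 0.0
```

Run:
```python
from h import *
r=np.load("res.npz")
im,K,T=wrist("pics/w11.png");print(bot.read_state()["tool_pos"],bot.read_state()["width"])
G=gradim(im);b,s=fit(G,K,T,SLV,r["sleeve"],[.008,.008]);print(b,r["sleeve"],s)
f=lambda x,y,w:rect(x,y,.062,w,.045,.045);c=fit(G,K,T,f,r["carton"],[.005,.005,.1]);print(c,r["carton"])
plan(((*b,.06),-2.04),((*b,.012),-2.04))
```

```text
[ 0.40673045 -0.11703892  0.16037387] 0.5011461671233001
[ 0.40619385 -0.11745303] [ 0.40609385 -0.11705303] 492.40125
(array([ 0.3797945 , -0.17961123, -2.05125   ]), np.float32(383.58893)) [ 0.3810445  -0.17792373 -2.04125   ]
[-0.001, 0.002, 0.401] [0.0, 0.0, 0.002] mm 100
[-0.001, 0.002, 0.593] [0.0, 0.0, 0.002] mm 148
```

View pics/w11.png

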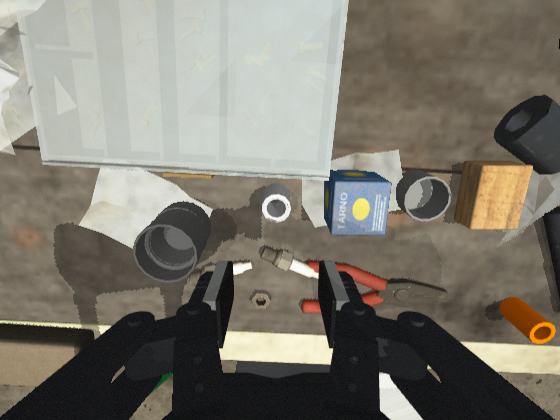

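The view shows the steel sleeve at (276,207) with the carton edge at (328,205). The stack (170,240) and the pot (424,195) are fine. I'll descend with the fingers half open.

>>> play_rows(rows=[[[-0.001, 0.002, 0.12], [0, 0, 0]], [[-0.001, 0.002, 0.26], [0, 0, 0]], [[-0.001, 0.002, 0.36], [0, 0, 0]], [[-0.001, 0.002, 0.44], [0, 0, 0]], [[-0.001, 0.002, 0.52], [0, 0, 0]], [[-0.001, 0.002, 0.57], [0, 0, 0]], [[-0.001, 0.002, 0.585], [0, 0, 0]], [[-0.001, 0.002, 0.585], [0, 0, 0]], [[-0.001, 0.002, 0.585], [0, 0, 0]]])

```text
time: 25.03
tool_pos: [0.4071, -0.1173, 0.0169]
tcp_rot: [-3.055, 0.73, 0.002]
wrist_force: [-8.1, 7.6, 27.3]
width: 0.498
grip_force: 12.1
```

>>> play_rows(rows=[[[0, 0, 0], [0, 0, 0]], [[0, 0, 0], [0, 0, 0]], [[0, 0, 0], [0, 0, 0]], [[0, 0, 0], [0, 0, 0]], [[0, 0, 0], [0, 0, 0]], [[0, 0, 0], [0, 0, 0]], [[0, 0, 0], [0, 0, 0]], [[0, 0, 0], [0, 0, 0]]], claw=-1, newtons=40)

```text
time: 25.7
tool_pos: [0.4083, -0.1181, 0.0166]
tcp_rot: [3.056, -0.729, 0.004]
wrist_force: [-3.1, 1.8, 16.3]
width: 0.288
grip_force: 38.4
```

>>> play_rows(rows=[[[0, 0, -0.1], [0, 0, 0]], [[0, 0, -0.25], [0, 0, 0]], [[0, 0, -0.4], [0, 0, 0]], [[0, 0, -0.55], [0, 0, 0]], [[0, 0, -0.6], [0, 0, 0]], [[0, 0, -0.6], [0, 0, 0]], [[0, 0, -0.6], [0, 0, 0]]])

```text
time: 26.28
tool_pos: [0.4068, -0.1176, 0.1647]
tcp_rot: [3.056, -0.729, 0.003]
wrist_force: [-0.4, 0.7, -1.4]
width: 0.282
grip_force: 40.4
```

Run:
```python
from h import *
r=np.load("res.npz")
b=r["block"][:2]; plan(((*b,.15),-2.04))
```

```text
[0.018, 0.804, 0.059] [-0.0, -0.002, 0.001] mm 202
```

There was a 27 N touch during the descent, so I'll check the carton and the held sleeve after moving over the block.

>>> play_rows(rows=[[[0.003, 0.12, 0.0], [0, 0, 0]], [[0.006, 0.27, 0.0], [0, 0, 0]], [[0.009, 0.42, 0.0], [0, 0, 0]], [[0.012, 0.57, 0.0], [0, 0, 0]], [[0.015, 0.7, 0.0], [0, 0, 0]], [[0.018, 0.804, 0.0], [0, 0, 0]], [[0.018, 0.804, 0.0], [0, 0, 0]], [[0.018, 0.804, 0.0], [0, 0, 0]], [[0.018, 0.804, 0.0], [0, 0, 0]], [[0.018, 0.804, 0.0], [0, 0, 0]]])

```text
time: 27.12
tool_pos: [0.3191, -0.2972, 0.1628]
tcp_rot: [-3.054, 0.729, 0.004]
wrist_force: [-0.6, -0.2, -1.4]
width: 0.281
grip_force: 40.4
```

Run:
```python
from h import *
r=np.load("res.npz");s=bot.read_state();p=s["tool_pos"];print(p,s["width"])
im,K,T=wrist("pics/w12.png");G=gradim(im);z=p[2]-.0166+.045
h,sc=fit(G,K,T,lambda x,y:SLV(x,y,z),p[:2],[.006,.006]);print("held",h-p[:2],sc)
for n,zz,lx,ly in(("carton",.062,.045,.045),("block",.03,.045,.06)):
  print(n,r[n],fit(G,K,T,lambda x,y,w:rect(x,y,zz,w,lx,ly),r[n],[.006,.006,.15]))
print(fit(G,K,T,POT,(.35,-.238),[.006,.006]))
```

```text
[ 0.31912601 -0.29720105  0.16276704] 0.2812519711319033
held [-0.001725  0.000525] 314.4958
carton [ 0.3810445  -0.17792373 -2.04125   ] (array([ 0.3795445 , -0.18032373, -2.09375   ]), np.float32(388.4932))
block [ 0.31999333 -0.29898804 -2.045     ] (array([ 0.31939333, -0.29958804, -2.0375    ]), np.float32(392.61856))
(array([ 0.350375, -0.23965 ]), np.float32(374.01904))
```

View pics/w12.png

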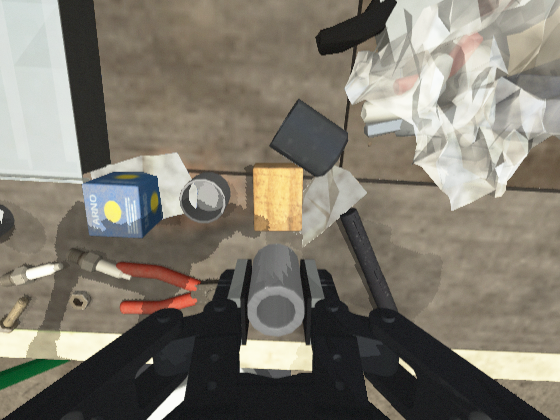

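The sleeve is held upright (276,300), the block is at (278,197), and the mallet is clear of the fingers. The carton moved no more than ~3 mm and the pot is still in place. Lowering onto the block.

Run:
```python
from h import *
plan(((.3211,-.2999,.07),-2.04),((.3211,-.2999,.048),-2.04))
```

```text
[0.011, 0.007, 0.373] [-0.001, 0.002, 0.002] mm 93
[0.011, 0.007, 0.461] [-0.001, 0.002, 0.002] mm 115
```

>>> play_rows(rows=[[[0.011, 0.007, 0.1], [0, 0, 0]], [[0.011, 0.007, 0.22], [0, 0, 0]], [[0.011, 0.007, 0.32], [0, 0, 0]], [[0.011, 0.007, 0.38], [0, 0, 0]], [[0.011, 0.007, 0.42], [0, 0, 0]], [[0.011, 0.007, 0.445], [0, 0, 0]], [[0.011, 0.007, 0.457], [0, 0, 0]], [[0.011, 0.007, 0.457], [0, 0, 0]], [[0.011, 0.007, 0.457], [0, 0, 0]]])

```text
time: 27.92
tool_pos: [0.3219, -0.3021, 0.0509]
tcp_rot: [3.055, -0.73, 0.002]
wrist_force: [0.1, 0.1, -1.0]
width: 0.282
grip_force: 40.3
```

>>> play_rows(rows=[[[0, -0.006, 0.006], [0, 0, 0]], [[0, -0.006, 0.012], [0, 0, 0]], [[0, -0.006, 0.015], [0, 0, 0]], [[0, -0.006, 0.015], [0, 0, 0]], [[0, -0.006, 0.015], [0, 0, 0]]])

```text
time: 28.33
tool_pos: [0.3221, -0.3006, 0.0466]
tcp_rot: [3.055, -0.731, 0.001]
wrist_force: [-0.5, 0.6, 1.4]
width: 0.279
grip_force: 40.5
```

Light contact at the expected height. Releasing and retreating.

>>> play_rows(rows=[[[0, 0, 0], [0, 0, 0]], [[0, 0, 0], [0, 0, 0]], [[0, 0, 0], [0, 0, 0]], [[0, 0, 0], [0, 0, 0]], [[0, 0, 0], [0, 0, 0]], [[0, 0, -0.04], [0, 0, 0]], [[0, 0, -0.12], [0, 0, 0]], [[0, 0, -0.25], [0, 0, 0]], [[0, 0, -0.4], [0, 0, 0]], [[0, 0, -0.6], [0, 0, 0]], [[0, 0, -0.75], [0, 0, 0]], [[0, 0, -0.75], [0, 0, 0]], [[0, 0, -0.75], [0, 0, 0]]], claw=0)

```text
time: 29.42
tool_pos: [0.3237, -0.3022, 0.2388]
tcp_rot: [3.051, -0.729, 0.012]
wrist_force: [0.1, -1.1, 1.1]
width: 0.5
grip_force: 0.0
```

Run:
```python
from h import *
r=np.load("res.npz")
im,K,T=wrist();G=gradim(im);vis=im.copy();fs={}
def go(n,f,x0,d):
  b,s=fit(G,K,T,f,x0,d);print(n,b.round(4),round(s));fs[n]=b
  for u in projN(f(*b),K,T): cv2.circle(vis,tuple(int(v+.5) for v in u),0,(255,0,0),-1)
go("sleeve",lambda x,y:SLV(x,y,.075),(.3200,-.2999),[.008,.008])
go("pot",POT,(.3503,-.2395),[.006,.006])
go("block",lambda x,y,w:rect(x,y,.03,w,.045,.06),r["block"],[.005,.005,.1])
go("carton",lambda x,y,w:rect(x,y,.062,w,.045,.045),r["carton"],[.006,.006,.15])
def rel(a,b):
  v=fs[a]-fs[b][:2];c,s=np.cos(fs[b][2]),np.sin(fs[b][2]);print(a,b,round(c*v[0]+s*v[1],4),round(-s*v[0]+c*v[1],4))
rel("sleeve","block");rel("pot","block");rel("pot","carton")
top=cams.read_camera("top")["image"]
o=np.hstack([cv2.resize(vis[100:300,60:360],(450,300)),cv2.resize(top[140:280,190:380],(350,258))[:258].copy() if 0 else cv2.resize(top[140:260,190:330],(350,300),interpolation=cv2.INTER_CUBIC)])
cv2.imwrite("pics/z13.png",o[:,:,::-1])
```

```text
sleeve [ 0.32   -0.2996] 486
pot [ 0.3501 -0.2394] 381
block [ 0.3194 -0.2994 -2.035 ] 422
carton [ 0.3795 -0.1802 -2.09  ] 378
sleeve block -0.0001 0.0006
pot block -0.0674 0.0007
pot carton 0.066 0.0039
```

View pics/z13.png

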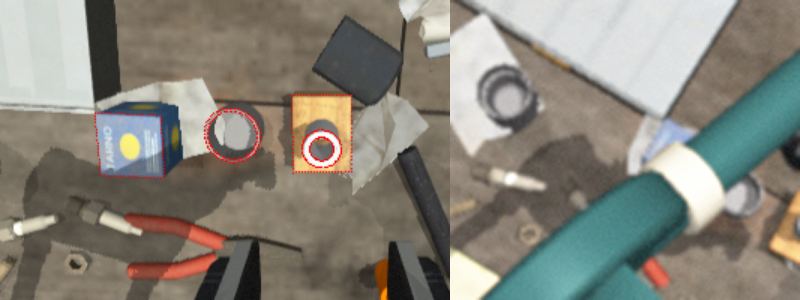

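The final view shows the sleeve centred on the block (321,148) and the pot centred in line (232,135), with the stack of three upright (505,98). All offsets are well within tolerance, so I'm handing in.

```bash
python3 -c "
from workcell import bot
print(bot.finish_job())"
```

```text
the job is handed in; nothing more can be done
None
```

I handed the job in with every item placed: the three cups nested upright, the pot midway between block and carton, and the steel sleeve on the middle of the block. The last pictures put everything within tolerance, though the base cup moved about 1 mm and the carton about 3 mm, and the hand-in returned no verdict.

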